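# Cover the pump bowl, then unlock and lift off the reservoir cap

### The job

Open the PC cooling reservoir on this desk: first set the loose dust cover on the open pump bowl so that it sits seated and level, and let it go, so that nothing can fall in. Then take the cap off the reservoir; nobody knows whether it loosens clockwise or anticlockwise, so try one way and then the other, and lift it straight up once it is free. Finish still holding the cap in the gripper, about 8 cm above the neck and over the reservoir, with the cover still in place and everything else left where it stood.

Things in the scene. Friction and masses are not known exactly. Their poses are not given: they have to be found in the camera images.
- cover: loose dust cover: aluminium disc 80 mm across, 5 mm thick, with a dark round knob on top (18 mm across, 30 mm tall) and a plug beneath (61 mm across, 6 mm deep, tapering to 57 mm). Starts on the desk, knob up. Origin: centre of the plug's underside, z up; flange from 6 to 11 mm, knob from 11 to 41 mm. About 0.13 kg
- bowl_rim (a point): centre of the pump bowl's mouth at rim height, 70 mm above the desk. Aluminium bowl, 74 mm across outside, 66 mm inside, 42 mm deep, on a dark 82 x 82 x 24 mm block, fixed to the desk. When the cover is seated (plug in the bowl, flange on the rim) the cover's origin is 6 mm below this point
- cap: reservoir cap: dark knurled disc 54 mm across, 24 mm high, with a thin ridge (44 x 6 x 2 mm) across its top along its x axis. Origin: on the axis at the disc's underside, z up. A stem with a cross-bar reaches 16 mm down into the neck. About 0.09 kg. Starts tight: it cannot be pulled up, and the tightening way it is blocked within 3 degrees (the moment grows, then the grip slips)
- cap_top (a point): centre of the cap's top face, 24 mm above its origin. The loosening way, clockwise or anticlockwise (differs from start to start, cannot be seen), the cap turns almost freely by 60 degrees (1.05 rad) to a hard stop, without rising; at that stop, within about 8 degrees, it can be pulled straight up with little force, and is free after 20 mm
- neck_top (a point): centre of the reservoir's neck at its top edge, 122 mm above the desk; the closed cap's origin is here. The reservoir is fixed: a clear round tank, 92 mm across at the foot, 84 mm at its shoulder 100 mm above the desk, then a steel neck 46 mm across up to 122 mm
- mug: bystander, to be left alone: white mug, 76 mm across, 90 mm high, handle at its +y side; origin at the centre of its underside
- mouse: bystander, to be left alone: black computer mouse, 110 x 60 x 30 mm; origin at the centre of its underside
- action_camera: bystander, to be left alone: small black box camera, 30 x 62 x 45 mm high; origin at the centre of its underside
- coolant: bystander, to be left alone: closed white bottle with a black cap, 60 mm across, 170 mm high; origin at the centre of its underside
- fan: bystander, to be left alone: square black case fan lying flat, 92 x 92 x 25 mm; origin at the centre of its underside
- screwdriver: bystander, to be left alone: screwdriver with a black handle, lying flat; origin at the underside of the tool
- fitting: bystander, to be left alone: brass ring fitting, 32 mm across, 18 mm high; origin at the centre of its underside
Mind the look-alikes: they are no part of the job. What is shaped like the part that bears neck_top but blue or purple is not meant.

How it is judged (in metres and radians):
On the way:
1. the cover sits seated and level on the bowl, released, while the reservoir cap is still on (horizontal distance between cover and bowl_rim below 0.005 m and z of cover in the frame of bowl_rim between -0.009 and -0.003 m and angle between cover's own z axis and vertical below 0.06 rad and contact force between the fingers and cover below 0.1 N and linear speed of cover below 0.02 m/s and z of cap in the frame of neck_top below 0.01 m and horizontal distance between cap and neck_top below 0.01 m), for 0.2 s.
At the end, for the whole second after the job is handed in: Cover seated on the bowl: centred within 5 mm, height within 3 mm, tilt under 0.06 rad, untouched and at rest. Cap held still in the fingers (over 1 N), its underside over 45 mm above the neck's top and within 50 mm of straight above it (horizontal distance between cover and bowl_rim below 0.005 m and z of cover in the frame of bowl_rim between -0.009 and -0.003 m and angle between cover's own z axis and vertical below 0.06 rad and contact force between the fingers and cover below 0.1 N and linear speed of cover below 0.02 m/s and z of cap in the frame of neck_top above 0.045 m and horizontal distance between cap and neck_top below 0.05 m and contact force between the fingers and cap above 1 N and linear speed of cap below 0.05 m/s); the arm keeps its last pose, push and grip.
It fails at once if a bystander was pushed more than 30 mm or knocked over (distance of any of mug, mouse, action_camera, coolant, fan, screwdriver, fitting from where it was at the start of the episode above 0.03 m or angle between any of mug, mouse, action_camera, coolant, fan, fitting's own z axis and vertical above 0.6 rad).
It also fails if it takes over 61 s, if anything falls off the work surface, if the arm or the gripper's body presses on something with over 40 N, if the wrist force passes 120 N, or if a joint passes its speed limit or range.

### The arm

A 6-joint arm with a two-finger parallel gripper is mounted at the origin on the work surface. World frame = base frame: x ahead of the robot, y to its left, z up, the work surface at z = 0. Lengths are in m, angles in degrees, forces in N, time in s.
With the tool pointing down it reaches from about 0.375 to 0.9 m from the base axis. Payload 3.1 kg.
Tool frame: the origin (TCP) lies on the centre line of the jaws, within the pads' length; the fingertips stand finger_overhang ahead of it and the grasp point (between the pads) lies 5 mm behind it (finger_overhang is the distance from the TCP to the fingertips, in m); z points along the fingers, y is the line along which they close (so a half turn about z gives the same grasp; the last joint's range is limited). The gripper opens to 87 mm and grips with 3 to 60 N. Pads are 19 mm wide; open, the fingers measure 117 mm over their backs; the gripper's body (75 mm by 190 mm) begins 51 mm behind the grasp point.
Start: joints at [-77.664, 30.224, 82.088, -0, 67.689, -10.227], TCP at [0.24, -0.577, 0.237] pointing down, gripper open.
Joint ranges: [-176.69, 176.69], [-43.24, 126.21], [12.49, 139.97], [-82, 262], [0, 151.66], [-163.58, 163.58]. Speed limits (degrees/s): [159.86, 159.86, 180, 180, 180, 180].

### API

Orientations are given as a 3x3 rotation matrix whose columns are the frame's x, y, z axes.
In Python, from rig import read_state, capture, calibration, hand_in, finger_overhang gives the robot as it stands.
- The arm moves only by the tool send_rows, never from a script. Its argument "plan" is a list of rows, each a list of 5 numbers: the closure in counts, from 0 (fully open) to 255 (shut), then the shift along the tool's x, y, z in m, then the turn about the tool's z in rad. A call has 1 to 20 rows; each row shifts and turns the commanded pose from where the row before left it, along the tool's axes as they then stand; what a row does not reach is not made up. A row lasts 1/12 s, in which the tool goes at most 41.7 mm and 7.16 degrees, less where a joint would pass 70% of its speed; a pose out of reach is approached as far as the arm can. A call is refused whole if a number of a shift passes 0.0417 or a number of a turn 0.125, either way. A call with a gripper value outside its range is refused whole. The fingers move at their own pace and stop on an object; the grip force is fixed at half the most. Time passes only in rows, so rows that do not move let the fingers close. It gives the time, the measured TCP pose, the force, the opening and the grip force at its end, in the units of the state.
- read_state(): the state, without advancing time (a new reading comes with each control period).
- capture(name): name is "side" or "top"; returns (picture, depth): 400x640x3 uint8, blue, green, red; 400x640 float32, m along the optical axis (not along the pixel's ray), 0 where there is no reading.
- calibration(name): a dict with "fx", "fy", "cx", "cy" (pixels), "xyz" and "rotation" of the camera in the world. Camera axes: x right, y down, z forward; pixel columns grow to the right and rows downward; lengths in m; the calibration is good to about 2 mm. A picture is of the moment at which its call begins. calibration takes no time and is no camera call.
- hand_in(): hands the job in; it is judged then, once.
The state is a dict: "time_s": time; "joint_positions": joint angles; "qvel": joint speeds; "tau": joint torques, N m; "position": TCP position; "tcp_rot": TCP orientation; "force": force on the tool from outside, world axes, zero at the start; "moment": the same for the moment, N m; "opening": opening from 0.0 (shut) to 1.0 (fully open); "grasp_force": force on a finger pad.
Only numpy, scipy, OpenCV 4.12 (cv2) and the standard library are available. Lean on these libraries where they do the work, as an engineer would, in place of code of your own. Each camera call takes 0.05 s, during which the arm holds its last target. There are 200 camera calls.

## Working session

There is one attempt and no reset: what is moved stays moved. The work goes in short steps, Python scripts to look and compute and a tool call to move; the robot and the scene stay as the last step left them, time stands still between calls to the robot, and variables do not carry over. Pictures are saved under pics/ and viewed, at most 10 in all, crops included, and the job is handed in when it is done.

Besides the shell and the picture viewer there is one more tool, called after "Request:" in YAML: its name, and indented under it one key for each argument. send_rows: Moves the arm, as the interface text tells. Its arguments: {"type":"object","properties":{"plan":{"type":"array","items":{"type":"array","items":{"type":"number"}}}},"required":["plan"]}

```bash
mkdir -p pics; python3 - <<'E'
from rig import *
import cv2,numpy as np
print(finger_overhang if not callable(finger_overhang) else finger_overhang())
s=read_state();print(s)
for n in("top","side"):
    p,d=capture(n);cv2.imwrite(f"pics/{n}0.png",p);np.save(f"{n}0.npy",d);print(calibration(n))
E
```

```text
0.014
{'time_s': 0.0, 'joint_positions': array([-7.76634679e+01,  3.02760775e+01,  8.21553072e+01, -1.34260079e-03,
        6.76866872e+01, -1.02281719e+01]), 'qvel': array([-0.03347986, -0.07915657, -0.1155203 , -0.06002204, -0.05951692,
        0.00571283]), 'tau': array([-1.11835134e-04, -4.40037596e+01, -1.76594746e+01,  6.33885898e-02,
        5.82536019e-02, -1.80034876e-04]), 'position': array([ 0.23969395, -0.57647422,  0.23560854]), 'tcp_rot': array([[ 9.23443437e-01,  3.83734291e-01, -4.61462208e-04],
       [ 3.83734414e-01, -9.23441317e-01,  2.00852792e-03],
       [ 3.44607769e-04, -2.03184086e-03, -9.99997876e-01]]), 'force': array([0.10688   , 0.16916995, 0.31382496]), 'moment': array([-0.05285285, -0.02134992,  0.00755822]), 'grasp_force': 0.0, 'opening': 1.0029345503441567}
{'fx': 445.4897485473371, 'fy': 445.4897485473371, 'cx': 321.81074661480255, 'cy': 207.0990642900384, 'xyz': array([ 0.3673298 , -0.00896003,  1.40990162]), 'rotation': array([[-2.87497771e-02, -9.88463059e-01,  1.48708546e-01],
       [-9.99575908e-01,  2.91189077e-02,  3.05160902e-04],
       [-4.63187070e-03, -1.48636707e-01, -9.88881022e-01]])}
{'fx': 512.3348120994729, 'fy': 512.3348120994729, 'cx': 322.55014628707136, 'cy': 198.715680667698, 'xyz': array([-0.22362879,  0.77239296,  0.78587947]), 'rotation': array([[-0.72526653, -0.34509565,  0.5957327 ],
       [-0.68814933,  0.38970533, -0.61202962],
       [-0.02095145, -0.85383766, -0.52011757]])}
```

View pics/top0.png

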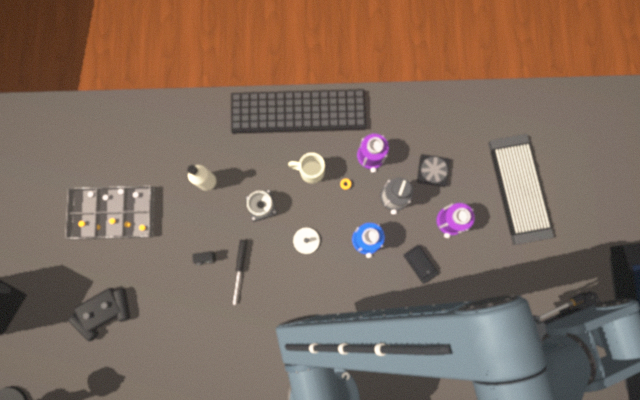

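View pics/side0.png

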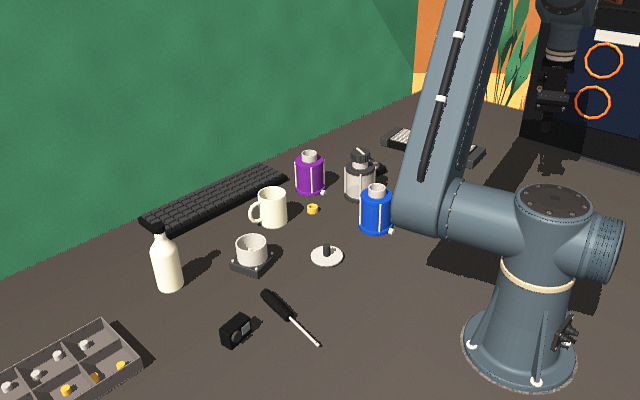

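Top view: cover at (306,240), with knob. Bowl at (260,204). The grey-clear reservoir with the dark ridged cap is at (398,193). Look-alikes are purple at (373,150) and (457,218) and blue at (369,239), so I choose the clear one. The mug at (311,167), another open round thing, is white with a handle and is not the bowl.

```bash
cat > h.py <<'E'
from rig import *
import cv2,numpy as np
def world(n,d):
    c=calibration(n);v,u=np.mgrid[:400,:640]
    P=np.stack([(u-c["cx"])/c["fx"]*d,(v-c["cy"])/c["fy"]*d,d],-1)
    return P@np.array(c["rotation"]).T+c["xyz"]
def circ(W,box,lo,hi,extra=None):
    u0,u1,v0,v1=box;m=np.zeros(W.shape[:2],bool);m[v0:v1,u0:u1]=1
    m&=(W[...,2]>lo)&(W[...,2]<hi)
    if extra is not None:m&=extra
    q=W[m];(c,r)=cv2.minEnclosingCircle(q[:,:2].astype(np.float32))
    return len(q),np.round(q.mean(0),4),np.round(np.median(q,0),4),np.round(c,4),round(r,4)
E
python3 - <<'E'
from h import *
W=world("top",np.load("top0.npy"));S=world("side",np.load("side0.npy"))
print("desk",W[300,200],W[220,330])
for nm,W,b in(("T",W,dict(cover=(285,328,222,260),bowl=(240,280,185,224),cap=(380,416,170,212))),("S",S,dict(cover=(305,348,238,272),bowl=(228,275,228,275),cap=(340,378,144,180)))):
    print(nm,"flange",circ(W,b["cover"],.007,.02));print("knob",circ(W,b["cover"],.03,.055))
    print("bowl",circ(W,b["bowl"],.062,.08));print("cap",circ(W,b["cap"],.136,.16)); print("ridge",circ(W,b["cap"],.1475,.16))
p=cv2.imread("pics/top0.png");s=cv2.imread("pics/side0.png")
f=lambda i,u,v:cv2.resize(i[v-28:v+28,u-28:u+28],(260,260),interpolation=cv2.INTER_CUBIC)
cv2.imwrite("pics/c1.png",np.vstack([np.hstack([f(p,306,240),f(p,260,204),f(p,400,188)]),np.hstack([f(s,326,255),f(s,252,255),f(s,360,165)])]))
E
```

```text
desk [ 0.29861599  0.37881856 -0.00234654] [ 0.53737928 -0.03346199 -0.00287844]
T flange (432, array([0.4723, 0.0446, 0.0112]), array([0.4723, 0.0446, 0.011 ]), array([0.4658, 0.0448]), 0.074)
knob (26, array([0.4725, 0.0446, 0.0398]), array([0.4726, 0.0445, 0.0395]), array([0.4727, 0.0446]), 0.0084)
bowl (104, array([0.5885, 0.1852, 0.0691]), array([0.5892, 0.1853, 0.0695]), array([0.5886, 0.184 ]), 0.0374)
cap (281, array([ 0.6055, -0.2386,  0.1451]), array([ 0.606 , -0.2387,  0.1453]), array([ 0.606 , -0.2382]), 0.0278)
ridge (45, array([ 0.6035, -0.2371,  0.1493]), array([ 0.6027, -0.2352,  0.1489]), array([ 0.6046, -0.2397]), 0.0253)
S flange (474, array([0.4703, 0.0508, 0.0115]), array([0.4685, 0.0528, 0.0114]), array([0.4745, 0.0467]), 0.0424)
knob (50, array([0.4723, 0.0492, 0.0384]), array([0.4727, 0.0505, 0.0394]), array([0.4722, 0.0461]), 0.0113)
bowl (263, array([0.5879, 0.1873, 0.0676]), array([0.5877, 0.1879, 0.0679]), array([0.5892, 0.1859]), 0.0402)
cap (182, array([ 0.6025, -0.2316,  0.1446]), array([ 0.6012, -0.2307,  0.1455]), array([ 0.6055, -0.2342]), 0.0305)
ridge (28, array([ 0.6002, -0.2381,  0.1482]), array([ 0.6012, -0.2375,  0.1481]), array([ 0.603, -0.235]), 0.0237)
```

View pics/c1.png

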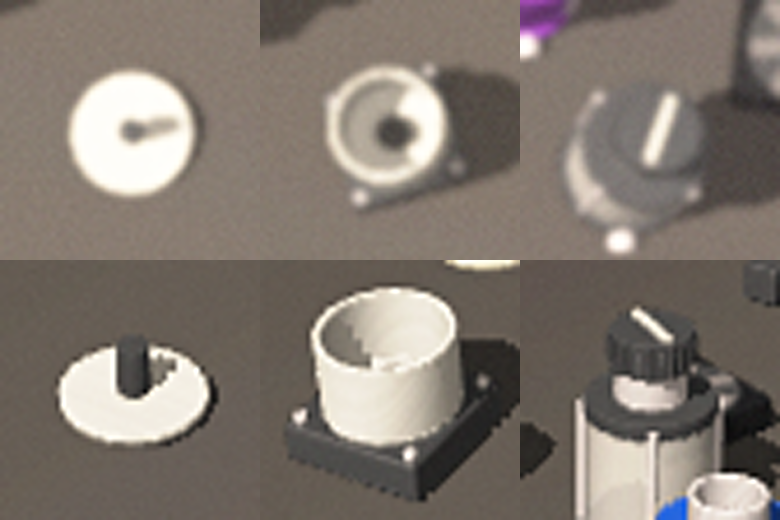

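The crops confirm the choice: the knobbed white disc, the bowl on its dark block, and the clear tank with the dark knurled, ridged cap. I'm moving above the cover.

Request:
send_rows:
  plan:
    - [0,0.0267,-0.0285,0,0]
    - [0,0.0267,-0.0285,0,0]
    - [0,0.0267,-0.0285,0,0]
    - [0,0.0267,-0.0285,0,0]
    - [0,0.0267,-0.0285,0,0]
    - [0,0.0267,-0.0285,0,0]
    - [0,0.0267,-0.0285,0,0]
    - [0,0.0267,-0.0285,0,0]
    - [0,0.0267,-0.0285,0,0]
    - [0,0.0267,-0.0285,0,0]
    - [0,0.0267,-0.0285,0,0]
    - [0,0.0267,-0.0285,0,0]
    - [0,0.0267,-0.0285,0,0]
    - [0,0.0267,-0.0285,0,0]
    - [0,0.0267,-0.0285,0,0]
    - [0,0.0267,-0.0285,0,0]
    - [0,0.0267,-0.0285,0,0]
    - [0,0,0,0,0]
    - [0,0,0,0,0]

```text
time_s: 1.68
position: [0.4731, 0.0464, 0.2362]
tcp_rot: [[0.922, 0.388, -0.001], [0.388, -0.922, -0.0], [-0.001, -0.0, -1.0]]
force: [0.2, -0.3, 0.2]
opening: 0.999
grasp_force: 0.0
```

Request:
send_rows:
  plan:
    - [0,0,0,0,-0.12]
    - [0,0,0,0,-0.12]
    - [0,0,0,0,-0.12]
    - [0,0,0,0,-0.12]
    - [0,0,0,0,-0.12]
    - [0,0,0,0,-0.12]
    - [0,0,0,0,-0.12]
    - [0,0,0,0,-0.12]
    - [0,0,0,0,-0.12]
    - [0,0,0,0,-0.12]
    - [0,0,0,0,-0.12]
    - [0,0,0,0,-0.12]
    - [0,0,0,0,0]
    - [0,0,0,0,0]

```text
time_s: 2.85
position: [0.4726, 0.0432, 0.2364]
tcp_rot: [[-0.255, 0.967, -0.001], [0.967, 0.255, -0.0], [0.0, -0.001, -1.0]]
force: [0.1, -0.6, -0.4]
opening: 0.998
grasp_force: 0.0
```

```bash
cat >> h.py <<'E'
def to(x,y,z=None):
    s=read_state();R=np.array(s["tcp_rot"]);p=s["position"]
    d=np.array([x,y,p[2] if z is None else z])-p
    print("t",round(s["time_s"],2),"p",np.round(p,4),"R",np.round(R,3).tolist(),"j",np.round(s["joint_positions"],1),"\nF",np.round(s["force"],1),"M",np.round(s["moment"],2),"op",round(s["opening"],3),"g",s["grasp_force"],"tool shift",np.round(R.T@d,4))
E
python3 -c "
from h import *
to(.4727,.0446,.03)"
```

```text
t 2.85 p [0.4726 0.0432 0.2364] R [[-0.255, 0.967, -0.001], [0.967, 0.255, -0.0], [0.0, -0.001, -1.0]] j [ -8.3  18.7 103.   -0.   58.3 -23.1] 
F [ 0.1 -0.6 -0.4] M [-0.01 -0.1   0.01] op 0.998 g 0.0 tool shift [0.0013 0.0006 0.2064]
```

Request:
send_rows:
  plan:
    - [0,0.0013,0,0.03,0]
    - [0,0,0,0.03,0]
    - [0,0,0,0.03,0]
    - [0,0,0,0.03,0]
    - [0,0,0,0.03,0]
    - [0,0,0,0.02,0]
    - [0,0,0,0.015,0]
    - [0,0,0,0.01,0]
    - [0,0,0,0.006,0]
    - [0,0,0,0.004,0]
    - [0,0,0,0.001,0]
    - [0,0,0,0,0]
    - [0,0,0,0,0]

```text
time_s: 3.93
position: [0.4733, 0.0456, 0.0313]
tcp_rot: [[-0.26, 0.966, 0.002], [0.966, 0.26, -0.0], [-0.001, 0.001, -1.0]]
force: [-0.1, 0.4, 0.2]
opening: 0.999
grasp_force: 0.0
```

```bash
python3 -c "
from h import *
to(.4727,.0446,.03)
p,d=capture('side');cv2.imwrite('pics/s1.png',cv2.resize(p[150:330,200:440],None,fx=2.5,fy=2.5))"
```

```text
t 3.93 p [0.4733 0.0456 0.0313] R [[-0.26, 0.966, 0.002], [0.966, 0.26, -0.0], [-0.001, 0.001, -1.0]] j [ -8.   40.3 111.9   0.   27.7 -23. ] 
F [-0.1  0.4  0.2] M [ 0.03 -0.14 -0.02] op 0.999 g 0.0 tool shift [-0.0008 -0.0008  0.0013]
```

View pics/s1.png

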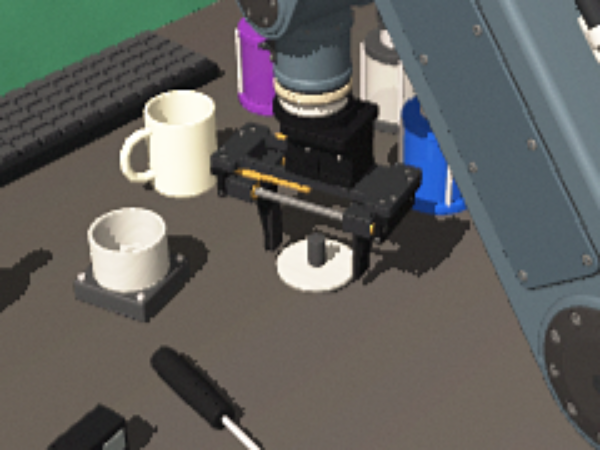

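The fingers straddle the cover's knob (crop about (316,250)), and the mug and bowl are clear. I'll close, then lift.

Request:
send_rows:
  plan:
    - [255,0,0,0,0]
    - [255,0,0,0,0]
    - [255,0,0,0,0]
    - [255,0,0,0,0]
    - [255,0,0,0,0]
    - [255,0,0,0,0]
    - [255,0,0,0,0]
    - [255,0,0,0,0]
    - [255,0,0,0,0]
    - [255,0,0,0,0]
    - [255,0,0,0,0]
    - [255,0,0,0,0]

```text
time_s: 4.98
position: [0.4729, 0.0457, 0.0305]
tcp_rot: [[-0.26, 0.966, 0.0], [0.966, 0.26, -0.0], [-0.0, 0.0, -1.0]]
force: [0.1, 0.0, -0.4]
opening: 0.196
grasp_force: 30.0
```

Request:
send_rows:
  plan:
    - [255,0,0,-0.01,0]
    - [255,0,0,-0.02,0]
    - [255,0,0,-0.03,0]
    - [255,0,0,-0.03,0]
    - [255,0,0,-0.02,0]
    - [255,0,0,0,0]
    - [255,0,0,0,0]
    - [255,0,0,0,0]

```text
time_s: 5.65
position: [0.4719, 0.0458, 0.1403]
tcp_rot: [[-0.26, 0.966, -0.001], [0.966, 0.26, 0.0], [0.0, -0.001, -1.0]]
force: [0.6, 0.4, -1.2]
opening: 0.197
grasp_force: 30.0
```

```bash
python3 -c "
from h import *
to(.5887,.1845,.141)
p,d=capture('side');cv2.imwrite('pics/s2.png',cv2.resize(p[100:300,200:440],None,fx=2.5,fy=2.5))"
```

```text
t 5.65 p [0.4719 0.0458 0.1403] R [[-0.26, 0.966, -0.001], [0.966, 0.26, 0.0], [0.0, -0.001, -1.0]] j [ -8.   27.8 108.7  -0.   43.6 -23.1] 
F [ 0.6  0.4 -1.2] M [-0.   -0.11  0.03] op 0.197 g 29.999996116384864 tool shift [ 0.1035  0.1488 -0.0008]
```

View pics/s2.png

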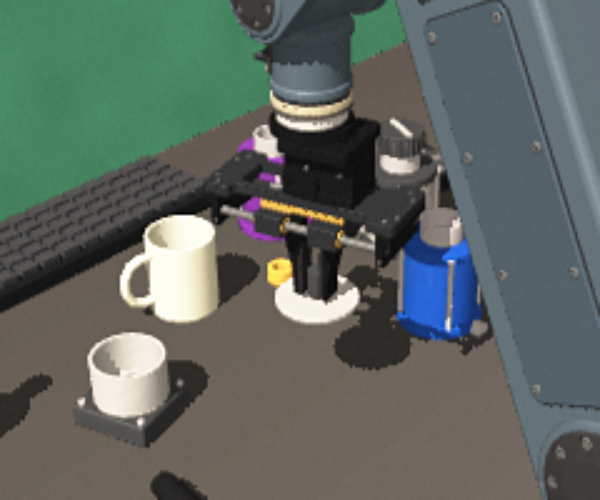

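The cover is held by its knob, level, at crop (317,297), and the bowl is free at (127,370). Now I carry it over the bowl.

Request:
send_rows:
  plan:
    - [255,0.01,0.014,0,0]
    - [255,0.016,0.023,0,0]
    - [255,0.016,0.023,0,0]
    - [255,0.016,0.023,0,0]
    - [255,0.016,0.023,0,0]
    - [255,0.0157,0.0217,0,0]
    - [255,0.01,0.014,0,0]
    - [255,0.005,0.007,0,0]
    - [255,0,0,0,0]
    - [255,0,0,0,0]
    - [255,0,0,0.01,0]
    - [255,0,0,0.01,0]
    - [255,0,0,0,0]
    - [255,0,0,0,0]
    - [255,0,0,0,0]

```text
time_s: 6.95
position: [0.5888, 0.1849, 0.1202]
tcp_rot: [[-0.259, 0.966, -0.001], [0.966, 0.259, -0.0], [0.0, -0.001, -1.0]]
force: [-0.2, 0.5, -1.5]
opening: 0.197
grasp_force: 30.0
```

```bash
python3 -c "
from h import *
to(.5885,.1855,.0948)
p,d=capture('side');W=world('side',d);P=p.max(2)>0
print('flange side',circ(W,(215,290,190,270),.085,.105,(p.min(2)>140)))
v,u=np.nonzero(p.min(2)>140)
cv2.imwrite('pics/s3.png',cv2.resize(p[170:300,190:320],None,fx=4,fy=4))
p,d=capture('top');W=world('top',d)
print('flange top',circ(W,(230,300,170,230),.085,.105,(p.min(2)>140)))"
```

```text
t 6.95 p [0.5888 0.1849 0.1202] R [[-0.259, 0.966, -0.001], [0.966, 0.259, -0.0], [0.0, -0.001, -1.0]] j [ 7.1 38.  88.8 -0.  53.3 -8. ] 
F [-0.2  0.5 -1.5] M [ 0.05 -0.08  0.  ] op 0.197 g 29.999872483313084 tool shift [ 0.0006 -0.0001  0.0254]
flange side (343, array([0.5791, 0.197 , 0.1009]), array([0.5749, 0.2   , 0.101 ]), array([0.5876, 0.187 ]), 0.0411)
flange top (43, array([0.5996, 0.1531, 0.1003]), array([0.6002, 0.1516, 0.1002]), array([0.5937, 0.1571]), 0.0288)
```

View pics/s3.png

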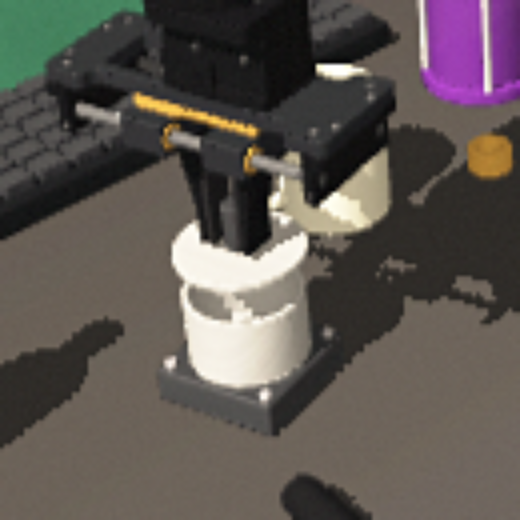

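The cover hangs centred over the bowl, with the flange at crop (240,255) and the rim at (245,295). Lowering.

Request:
send_rows:
  plan:
    - [255,0.0003,0,0.008,0]
    - [255,0,0,0.006,0]
    - [255,0,0,0.004,0]
    - [255,0,0,0.003,0]
    - [255,0,0,0.002,0]
    - [255,0,0,0.001,0]
    - [255,0,0,0.001,0]
    - [255,0,0,0,0]
    - [255,0,0,0,0]
    - [255,0,0,0,0]

```text
time_s: 7.88
position: [0.5892, 0.1858, 0.0958]
tcp_rot: [[-0.26, 0.966, 0.0], [0.966, 0.26, 0.0], [-0.0, 0.0, -1.0]]
force: [0.4, -0.1, -1.7]
opening: 0.196
grasp_force: 30.0
```

Request:
send_rows:
  plan:
    - [255,0,0,0.0005,0]
    - [255,0,0,0.0005,0]
    - [255,0,0,0,0]
    - [255,0,0,0,0]

```text
time_s: 8.22
position: [0.5891, 0.1858, 0.0946]
tcp_rot: [[-0.26, 0.966, 0.0], [0.966, 0.26, 0.0], [-0.0, 0.0, -1.0]]
force: [0.1, -0.7, -0.4]
opening: 0.194
grasp_force: 30.0
```

Request:
send_rows:
  plan:
    - [255,0,0,0.0005,0]
    - [255,0,0,0.0005,0]
    - [255,0,0,0,0]
    - [255,0,0,0,0]

```text
time_s: 8.55
position: [0.5891, 0.1857, 0.0945]
tcp_rot: [[-0.26, 0.966, 0.0], [0.966, 0.26, -0.0], [-0.0, 0.0, -1.0]]
force: [-2.4, -0.3, 5.6]
opening: 0.199
grasp_force: 30.0
```

Contact came at the expected height. Releasing and rising.

Request:
send_rows:
  plan:
    - [150,0,0,0,0]
    - [100,0,0,0,0]
    - [50,0,0,0,0]
    - [0,0,0,0,0]
    - [0,0,0,0,0]
    - [0,0,0,0,0]
    - [0,0,0,0,0]
    - [0,0,0,0,0]
    - [0,0,0,0,0]
    - [0,0,0,-0.01,0]
    - [0,0,0,-0.03,0]
    - [0,0,0,-0.04,0]
    - [0,0,0,-0.04,0]
    - [0,0,0,-0.03,0]
    - [0,0,0,0,0]
    - [0,0,0,0,0]

```text
time_s: 9.88
position: [0.5904, 0.186, 0.247]
tcp_rot: [[-0.26, 0.966, 0.006], [0.966, 0.26, 0.001], [-0.001, 0.006, -1.0]]
force: [-0.6, -0.2, -1.5]
opening: 0.999
grasp_force: 0.0
```

```bash
python3 -c "
from h import *
to(.606,-.2382,.245)
p,d=capture('side');W=world('side',d)
b=(215,290,210,270)
print('flange side',circ(W,b,.068,.085,(p.min(2)>130)));print('knob',circ(W,b,.09,.12))
m=np.zeros(d.shape,bool);m[210:270,215:290]=1;m&=(W[...,2]>.068)&(W[...,2]<.08)&(p.min(2)>130)
q=W[m];A=np.c_[q[:,:2]-q[:,:2].mean(0),np.ones(len(q))];print('plane',np.linalg.lstsq(A,q[:,2],rcond=None)[0])
cv2.imwrite('pics/s4.png',cv2.resize(p[190:300,190:320],None,fx=4,fy=4))"
```

```text
t 9.88 p [0.5904 0.186  0.247 ] R [[-0.26, 0.966, 0.006], [0.966, 0.26, 0.001], [-0.001, 0.006, -1.0]] j [ 7.2 29.  82.6 -0.  68.  -7.9] 
F [-0.6 -0.2 -1.5] M [-0.01 -0.1  -0.  ] op 0.999 g 0.0 tool shift [-0.4136 -0.0952  0.0017]
flange side (453, array([0.5836, 0.1921, 0.0753]), array([0.5796, 0.195 , 0.0753]), array([0.5874, 0.1855]), 0.0421)
knob (65, array([0.5863, 0.1884, 0.1003]), array([0.5851, 0.1889, 0.1014]), array([0.5891, 0.1885]), 0.0106)
plane [ 0.0091848  -0.00309124  0.07529679]
```

View pics/s4.png

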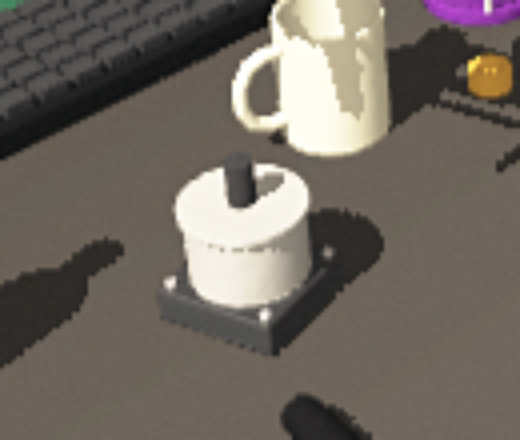

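The cover is seated and level: plane slope about 0.01, flange top at 0.075, centred within about 2 mm. Going over to the cap.

Request:
send_rows:
  plan:
    - [0,-0.02,-0.0046,0,0]
    - [0,-0.0376,-0.00865,0,0]
    - [0,-0.0376,-0.00865,0,0]
    - [0,-0.0376,-0.00865,0,0]
    - [0,-0.0376,-0.00865,0,0]
    - [0,-0.0376,-0.00865,0,0]
    - [0,-0.0376,-0.00865,0,0]
    - [0,-0.0376,-0.00865,0,0]
    - [0,-0.0376,-0.00865,0,0]
    - [0,-0.0376,-0.00865,0,0]
    - [0,-0.0376,-0.00865,0,0]
    - [0,-0.017,-0.0039,0,0]
    - [0,0,0,0,0]
    - [0,0,0,0,0]
    - [0,0,0,0,0]

```text
time_s: 11.18
position: [0.6038, -0.2359, 0.2422]
tcp_rot: [[-0.261, 0.965, -0.003], [0.965, 0.261, 0.003], [0.003, -0.002, -1.0]]
force: [0.4, -0.5, 0.8]
opening: 1.0
grasp_force: 0.0
```

```bash
python3 -c "
from h import *
to(.606,-.2375,.137)"
```

```text
t 11.18 p [ 0.6038 -0.2359  0.2422] R [[-0.261, 0.965, -0.003], [0.965, 0.261, 0.003], [0.003, -0.002, -1.0]] j [-31.2  31.8  78.    0.1  70.4 -46.3] 
F [ 0.4 -0.5  0.8] M [-0.03 -0.11  0.  ] op 1.0 g 0.0 tool shift [-0.0024  0.0019  0.1052]
```

Request:
send_rows:
  plan:
    - [0,-0.002,0.0015,0.02,0]
    - [0,0,0,0.03,0]
    - [0,0,0,0.025,0]
    - [0,0,0,0.015,0]
    - [0,0,0,0.01,0]
    - [0,0,0,0.004,0]
    - [0,0,0,0.001,0]
    - [0,0,0,0,0]
    - [0,0,0,0,0]
    - [0,0,0,0,0]

```text
time_s: 12.02
position: [0.6074, -0.2396, 0.1399]
tcp_rot: [[-0.26, 0.966, 0.002], [0.966, 0.26, -0.001], [-0.002, 0.002, -1.0]]
force: [0.5, -0.3, 0.4]
opening: 0.998
grasp_force: 0.0
```

```bash
python3 -c "
from h import *
to(.606,-.2375,.137)"
```

```text
t 12.02 p [ 0.6074 -0.2396  0.1399] R [[-0.26, 0.966, 0.002], [0.966, 0.26, -0.001], [-0.002, 0.002, -1.0]] j [-31.3  38.7  82.7   0.   58.4 -46.4] 
F [ 0.5 -0.3  0.4] M [ 0.05 -0.12  0.05] op 0.998 g 0.0 tool shift [ 0.0024 -0.0008  0.0029]
```

Request:
send_rows:
  plan:
    - [0,0.0015,-0.0008,0.002,0]
    - [0,0,0,0,0]
    - [255,0,0,0,0]
    - [255,0,0,0,0]
    - [255,0,0,0,0]
    - [255,0,0,0,0]
    - [255,0,0,0,0]
    - [255,0,0,0,0]
    - [255,0,0,0,0]
    - [255,0,0,0,0]

```text
time_s: 12.85
position: [0.6061, -0.2377, 0.1367]
tcp_rot: [[-0.26, 0.966, 0.001], [0.966, 0.26, 0.0], [0.0, 0.001, -1.0]]
force: [1.6, 2.1, 0.2]
opening: 0.613
grasp_force: 30.0
```

```bash
python3 -c "
from h import *
to(.606,-.2375,.137)"
```

```text
t 12.85 p [ 0.6061 -0.2377  0.1367] R [[-0.26, 0.966, 0.001], [0.966, 0.26, 0.0], [0.0, 0.001, -1.0]] j [-31.3  38.9  83.    0.1  58.  -46.4] 
F [1.6 2.1 0.2] M [ 0.32 -0.49  0.06] op 0.613 g 30.000162259675562 tool shift [ 0.0002 -0.0001 -0.0003]
```

Request:
send_rows:
  plan:
    - [255,0,0,0,0.035]
    - [255,0,0,0,0.035]
    - [255,0,0,0,0.035]
    - [255,0,0,0,0]
    - [255,0,0,0,0]

```text
time_s: 13.27
position: [0.6069, -0.2371, 0.1367]
tcp_rot: [[-0.159, 0.987, 0.003], [0.987, 0.159, 0.001], [0.0, 0.003, -1.0]]
force: [3.2, 3.5, -0.3]
opening: 0.611
grasp_force: 30.0
```

```bash
python3 -c "
from h import *
to(.606,-.2375,.137)"
```

```text
t 13.27 p [ 0.6069 -0.2371  0.1367] R [[-0.159, 0.987, 0.003], [0.987, 0.159, 0.001], [0.0, 0.003, -1.0]] j [-31.2  38.9  83.    0.1  58.  -40.4] 
F [ 3.2  3.5 -0.3] M [ 0.62 -0.88  0.49] op 0.611 g 30.002202079631388 tool shift [-0.0002 -0.0009 -0.0003]
```

Mz rose to 0.49 over 6°, so this way looks blocked. I'll try the other way.

Request:
send_rows:
  plan:
    - [255,0,0,0,-0.035]
    - [255,0,0,0,-0.035]
    - [255,0,0,0,-0.035]
    - [255,0,0,0,-0.035]
    - [255,0,0,0,-0.035]
    - [255,0,0,0,-0.035]
    - [255,0,0,0,-0.035]
    - [255,0,0,0,0]
    - [255,0,0,0,0]

```text
time_s: 14.02
position: [0.605, -0.2382, 0.1366]
tcp_rot: [[-0.391, 0.92, -0.001], [0.92, 0.391, -0.0], [0.0, -0.001, -1.0]]
force: [-1.5, -0.2, 1.7]
opening: 0.612
grasp_force: 30.0
```

```bash
python3 -c "
from h import *
to(.606,-.2375,.137)"
```

```text
t 14.02 p [ 0.605  -0.2382  0.1366] R [[-0.391, 0.92, -0.001], [0.92, 0.391, -0.0], [0.0, -0.001, -1.0]] j [-31.3  38.9  83.1  -0.1  58.1 -54.3] 
F [-1.5 -0.2  1.7] M [-0.01  0.06 -0.01] op 0.612 g 29.998065792024136 tool shift [ 0.0003  0.0012 -0.0004]
```

It's free this way (Mz ≈ 0). Turning on toward the stop.

Request:
send_rows:
  plan:
    - [255,0,0,0,-0.05]
    - [255,0,0,0,-0.08]
    - [255,0,0,0,-0.08]
    - [255,0,0,0,-0.08]
    - [255,0,0,0,-0.08]
    - [255,0,0,0,-0.08]
    - [255,0,0,0,-0.08]
    - [255,0,0,0,-0.08]
    - [255,0,0,0,-0.08]
    - [255,0,0,0,-0.08]
    - [255,0,0,0,-0.08]
    - [255,0,0,0,0]
    - [255,0,0,0,0]

```text
time_s: 15.1
position: [0.6056, -0.2385, 0.1366]
tcp_rot: [[-0.949, 0.315, 0.0], [0.315, 0.949, -0.001], [-0.001, -0.001, -1.0]]
force: [0.1, -0.7, 0.2]
opening: 0.612
grasp_force: 30.0
```

```bash
python3 -c "
from h import *
to(.606,-.2375,.137)"
```

```text
t 15.1 p [ 0.6056 -0.2385  0.1366] R [[-0.949, 0.315, 0.0], [0.315, 0.949, -0.001], [-0.001, -0.001, -1.0]] j [ -31.3   38.9   83.    -0.    58.  -102.9] 
F [ 0.1 -0.7  0.2] M [-0.14 -0.17 -0.04] op 0.612 g 29.997710874304175 tool shift [-0.      0.0011 -0.0004]
```

Request:
send_rows:
  plan:
    - [255,0,0,0,-0.03]
    - [255,0,0,0,-0.03]
    - [255,0,0,0,-0.03]
    - [255,0,0,0,0]
    - [255,0,0,0,0]

```text
time_s: 15.52
position: [0.6059, -0.2391, 0.1366]
tcp_rot: [[-0.974, 0.229, 0.001], [0.229, 0.974, -0.002], [-0.002, -0.001, -1.0]]
force: [1.1, -3.8, -0.9]
opening: 0.613
grasp_force: 30.0
```

```bash
python3 -c "
from h import *
to(.606,-.2375,.137)"
```

```text
t 15.52 p [ 0.6059 -0.2391  0.1366] R [[-0.974, 0.229, 0.001], [0.229, 0.974, -0.002], [-0.002, -0.001, -1.0]] j [-3.130e+01  3.890e+01  8.300e+01 -1.000e-01  5.800e+01 -1.081e+02] 
F [ 1.1 -3.8 -0.9] M [-0.58 -0.29 -0.24] op 0.613 g 29.99692480545491 tool shift [ 0.0003  0.0015 -0.0004]
```

The stop is reached: Mz −0.24 at about 62°. Pulling up gently.

Request:
send_rows:
  plan:
    - [255,0,0,-0.002,0]
    - [255,0,0,-0.003,0]
    - [255,0,0,-0.003,0]
    - [255,0,0,0,0]
    - [255,0,0,0,0]

```text
time_s: 15.93
position: [0.6053, -0.238, 0.1447]
tcp_rot: [[-0.974, 0.226, -0.0], [0.226, 0.974, 0.0], [0.001, 0.0, -1.0]]
force: [0.1, -1.6, 0.6]
opening: 0.615
grasp_force: 30.0
```

```bash
python3 -c "
from h import *
to(.606,-.2375,.217)"
```

```text
t 15.93 p [ 0.6053 -0.238   0.1447] R [[-0.974, 0.226, -0.0], [0.226, 0.974, 0.0], [0.001, 0.0, -1.0]] j [ -31.3   38.3   82.8   -0.    59.  -108.2] 
F [ 0.1 -1.6  0.6] M [-0.3  -0.14 -0.05] op 0.615 g 29.99823148828 tool shift [-0.0005  0.0006 -0.0723]
```

Little force, so it's coming up. Lifting on to about 8 cm.

Request:
send_rows:
  plan:
    - [255,0,0,-0.004,0]
    - [255,0,0,-0.006,0]
    - [255,0,0,-0.006,0]
    - [255,0,0,-0.008,0]
    - [255,0,0,-0.01,0]
    - [255,0,0,-0.012,0]
    - [255,0,0,-0.012,0]
    - [255,0,0,-0.008,0]
    - [255,0,0,-0.004,0]
    - [255,0,0,-0.002,0]
    - [255,0,0,0,0]
    - [255,0,0,0,0]
    - [255,0,0,0,0]
    - [255,0,0,0,0]

```text
time_s: 17.1
position: [0.6051, -0.2378, 0.2158]
tcp_rot: [[-0.974, 0.226, -0.001], [0.226, 0.974, 0.001], [0.001, 0.001, -1.0]]
force: [0.7, -0.4, -1.0]
opening: 0.613
grasp_force: 30.0
```

```bash
python3 -c "
from h import *
to(.606,-.2375,.217)
p,d=capture('side');W=world('side',d)
print('flange side',circ(W,(215,290,210,270),.068,.085,(p.min(2)>130)))
cv2.imwrite('pics/s5.png',cv2.resize(p[60:300,190:450],None,fx=2.2,fy=2.2))"
```

```text
t 17.1 p [ 0.6051 -0.2378  0.2158] R [[-0.974, 0.226, -0.001], [0.226, 0.974, 0.001], [0.001, 0.001, -1.0]] j [ -31.3   33.5   79.4    0.    67.2 -108.2] 
F [ 0.7 -0.4 -1. ] M [ 0.08 -0.13 -0.01] op 0.613 g 29.998285355977714 tool shift [-0.0008  0.0005 -0.0012]
flange side (454, array([0.5833, 0.1923, 0.0754]), array([0.58  , 0.1952, 0.0755]), array([0.588 , 0.1871]), 0.042)
```

View pics/s5.png

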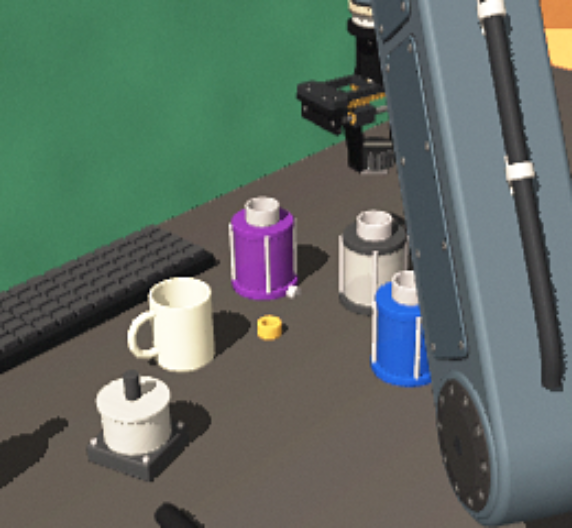

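The cap is held at crop (375,155), above the open neck at (374,222). The cover is seated at (133,400) and the bystanders are unmoved. Handing in.

```bash
python3 -c "
from rig import *
print(hand_in())"
```

```text
the job is handed in; nothing more can be done
None
```

The job is handed in at about 17 s of the 61 s, though the hand-in gave no verdict: the cover is seated level on the bowl and released, and the cap, which loosened anticlockwise, is held about 8 cm above the neck.

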